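# Clip a track label over the layout's edge and hold it pressed home

### The arm

A 7-joint arm with a two-finger parallel gripper is mounted at the origin on the work surface. World frame = base frame: x ahead of the robot, y to its left, z up, the work surface at z = 0. Lengths are in mm, angles in degrees, forces in N, time in s.
With the tool pointing down it reaches from about 400 to 850 mm from the base axis. Payload 4.5 kg.
Tool frame: the origin (TCP) lies at the very end of the fingers, on their centre line; the grasp point (between the pads) lies grip_point_offset behind it (grip_point_offset is the distance from the TCP to the grasp point, in mm); z points along the fingers, y is the line along which they close (so a half turn about z gives the same grasp; the last joint's range is limited). The gripper opens to 85 mm and grips with 20 to 120 N. Pads are 22 mm wide; open, the fingers measure 114 mm over their backs; the gripper's body (76 mm by 85 mm) begins 54 mm behind the grasp point. The pads swing forward as they close: fully open they stand 13 mm farther back than shut.
Start: joints at [-61.49, 39.483, -11.15, 89.685, 9.013, 51.709, -12.324], TCP at [279.579, 559.008, 231.317] pointing down, gripper open.
Joint ranges: [-172.22, 172.22], [-26.19, 119.32], [-84.43, 86.54], [7.71, 146.69], [-57.33, 237.33], [2.42, 119.75], [-152.13, 152.13]. Speed limits (degrees/s): [147.25, 147.25, 180, 180, 180, 180, 180].

### API

Orientations are given as a 3x3 rotation matrix whose columns are the frame's x, y, z axes.
In Python, from cell import * gives the robot as it stands.
- The arm moves only by the tool move_arm, never from a script. Its argument "steps" is a list of rows, each an object with "delta_pos": the shift along the world's x, y, z as a fraction of full scale, a list of three; "roll": the turn about the world's z as a fraction of full scale. In form: [{"delta_pos": [tx, ty, tz], "roll": roll}, ...]. A call has 1 to 20 rows; each row shifts and turns the commanded pose from where the row before left it; what a row does not reach is not made up. Full scale, the value 1, is 12 cm for a shift and 0.1 rad for a turn. A row lasts 1/8 s, in which the tool goes at most 62.5 mm and 10.7 degrees, less where a joint would pass 70% of its speed; a pose out of reach is approached as far as the arm can. A call with a number of a shift or a turn outside -1 to 1 is refused whole. A call with a gripper value outside its range is refused whole. "hand" is the opening, from -1 (shut) to 1 (fully open), set as the call begins (left out, the last holds). The fingers move at their own pace and stop on an object; "squeeze" is the grip in N (left out, the last holds). Time passes only in rows, so rows that do not move let the fingers close. It gives the time, the measured TCP pose, the force, the opening and the grip force at its end, in the units of the state.
- observe(): the state, without advancing time (a new reading comes with each control period).
- snapshot(name): name is "side" or "top" or "wrist"; returns a dict with "img" (480x640x3 uint8, red, green, blue), "fx", "fy", "cx", "cy" (pixels), "world_to_cam" (4x4, takes a point from world to camera coordinates); the wrist camera has in their place "tool_from_camera" (4x4, takes a point from camera to tool coordinates, whose origin is the TCP and whose axes are the flange's). Camera axes: x right, y down, z forward; pixel columns grow to the right and rows downward; lengths in mm; the calibration is good to about 2 mm. A picture is of the moment at which its call begins: read the wrist's pose just before it. There is no depth.
- hand_in(): hands the job in; it is judged then, once.
The state is a dict: "time_s": time; "joints": joint angles; "qd": joint speeds; "tau": joint torques, N m; "tool_pos": TCP position; "eef_rot": TCP orientation; "wrist_force": force on the tool from outside, world axes, zero at the start; "ft_torque": the same for the moment, N m; "grip_width": opening from 0.0 (shut) to 1.0 (fully open); "finger_force": force on a finger pad.
Only numpy, scipy, OpenCV 4.12 (cv2) and the standard library are available. Lean on these libraries where they do the work, as an engineer would, in place of code of your own. Each camera call takes 0.05 s, during which the arm holds its last target. There are 200 camera calls.

### The job

Pick up the yellow label holder from the desk and clip it over the aluminium lip along the front edge of the model-railway layout, label facing out towards you, centred on the track where the red boxcar stands. Push it straight down, back leg between the lip and the spring clip behind it, until it is fully home on the lip's rubber bead: firmly, but without forcing it. Do not let go: finish still holding it pressed down so that its sticky pad can take, and leave the cars and the hand controller where they are.

Things in the scene. Friction and masses are not known exactly. Their poses are not given: they have to be found in the camera images.
- label_holder: Yellow plastic saddle clip, 64 wide (y), 13 thick (x), 60 tall, 45 g, standing on its two legs on the desk, z up, front (-x) towards the robot within 0.7 rad of yaw. Origin: midway between the legs at the height of their toes. The solid top, z 34 to 60, is gripped front to back (13). The front carries the label; its toe flares forward to x = -10. Legs 3 thick.
- slot_roof (a point): middle of the roof of the holder's slot, 34 above its origin. The slot between the legs is 7 wide (x -3.5 to 3.5), 34 deep, open underneath and at both ends.
- label_face (a point): middle of the white paper label with a blue stripe on the holder's front: 7 in front (-x) of its origin, 34 up
- back_leg_toe (a point): round toe of the holder's straight back leg: 5 behind (+x) its origin, at z 0
- layout: Front section of the model railway, fixed on the desk: green deck 90 above the desk, plywood front, 920 wide. Origin on the desk below the lip's middle; x points away from the robot (yaw within 0.1 rad), y along the lip. Tracks run along x at y = -130, 0, 130: rail tops at z 96, timber stops at x 60 to 68, up to z 106. Trees and houses behind are under 220 above the desk.
- lip_middle (a point): top of the lip in the middle of its length, 130 above the desk. The lip is an aluminium strip 3 thick standing along the whole front edge at the layout's x = 0, up to 126 above the desk, with the rubber bead on top.
- edge_bead: Black rubber bead on top of the lip, 4.5 thick (x), rounded top; origin at its top in mid-length. Springy: gives 1 mm per 4 N, at most 4 mm. The holder is home when its slot roof sits on the bead: holder's origin 96 above the desk, up to 4 less when pressed.
- clip1: Spring-steel clip behind the lip at the middle track; the two other tracks have the same. 76 wide, its face 3 behind the lip's middle, top edge 115 above the desk and bent back as a lead-in; origin on the deck below the lip. It gives backwards at 2 N plus 0.6 N per mm, so the back leg feels a few N of drag over the last 20 mm.
- red_boxcar: Red model boxcar, 142 long (x) over couplers, 34 wide, 55 tall, 130 g, standing loose on one of the three tracks (which one changes), its centre 155 to 190 behind the lip. Origin: middle of its underside, on the rails; x along the track.
- grey_hopper: grey open hopper car, 142 x 32 x 51, on another track; origin in the middle of its underside; leave alone
- white_tank_car: white tank car, 142 x 32 x 54, on the remaining track; origin in the middle of its underside; leave alone
- controller: grey hand controller lying on the desk, 150 (x) x 66 x 36; origin in the middle of its underside; leave alone
Not all that is in view belongs to the job. Of the things that look like the label_holder, take the one that is farthest to the robot's right at the start.

How it is judged (in metres and radians):
On the way:
1. the holder is lifted clear of the desk (height (world z) of label_holder above 0.04 m and contact force between the fingers and label_holder above 1 N), for 0.2 s.
At the end, for the whole second after the job is handed in: Holder over the lip, roof on the bead (toes 86-96.5 mm above the desk), back leg behind the lip (2.5-9.5 mm), label on the robot's side, centred on the red boxcar within 16 mm, upright within 0.1 rad, in line within 0.08 rad, still; fingers hold it, pressed on the bead with over 4 N (z of back_leg_toe in the frame of layout between 0.086 and 0.0965 m and x of back_leg_toe in the frame of layout between 0.0025 and 0.0095 m and x of label_face in the frame of layout below -0.003 m and y of label_holder in the frame of red_boxcar between -0.016 and 0.016 m and angle between the y axis of label_holder and the y axis of layout, either way round below 0.08 rad and angle between label_holder's own z axis and vertical below 0.1 rad and contact force between label_holder and edge_bead above 4 N and contact force between the fingers and label_holder above 3 N and linear speed of label_holder below 0.01 m/s); the arm keeps its last pose, push and grip.
It fails at once if the red boxcar is pushed out of place (more than 12 mm) (distance of red_boxcar from where it was at the start of the episode above 0.012 m).
It fails at once if the grey hopper is pushed out of place (more than 12 mm) (distance of grey_hopper from where it was at the start of the episode above 0.012 m).
It fails at once if the white tank car is pushed out of place (more than 12 mm) (distance of white_tank_car from where it was at the start of the episode above 0.012 m).
It fails at once if the hand controller is pushed out of place (more than 20 mm) (distance of controller from where it was at the start of the episode above 0.02 m).
It fails at once if the holder is forced down on the bead with more than 45 N (contact force between label_holder and edge_bead above 45 N).
It also fails if it takes over 51 s, if anything falls off the work surface, if the arm or the gripper's body presses on something with over 40 N, if the wrist force passes 120 N, or if a joint passes its speed limit or range.

## Working session

There is one attempt and no reset: what is moved stays moved. The work goes in short steps, Python scripts to look and compute and a tool call to move; the robot and the scene stay as the last step left them, time stands still between calls to the robot, and variables do not carry over. Pictures are saved under pics/ and viewed, at most 10 in all, crops included, and the job is handed in when it is done.

Besides the shell and the picture viewer there is one more tool, called after "Call:" as name([rows], argument=value, ...), one row to a line, values as JSON. move_arm: Moves the arm, as the interface text tells. Shift numbers are shares of 12 cm and turn numbers shares of 0.1 rad, none past 1 either way. Its arguments: {"type":"object","properties":{"steps":{"type":"array"},"hand":{"type":"number"},"squeeze":{"type":"number"}},"required":["steps"]}

```bash
mkdir -p pics; ls
python3 - <<'E'
from cell import *
import cv2,numpy as np,pickle
s=observe();print({k:np.round(s[k],3).tolist() for k in ('time_s','tool_pos','eef_rot','grip_width','wrist_force')}); print([k for k in s], globals().get('grip_point_offset'))
d={}
for n in ("side","top"):
    c=snapshot(n);d[n]=c;cv2.imwrite(f"pics/{n}0.png",c["img"][:,:,::-1])
    print(n,c["fx"],c["cx"],c["cy"],np.round(c["world_to_cam"],3).tolist())
pickle.dump(d,open("c0.pkl","wb"))
E
```

```text
pics
{'time_s': 0.0, 'tool_pos': [279.322, 558.366, 230.479], 'eef_rot': [[-0.894, 0.447, -0.001], [0.447, 0.894, -0.002], [-0.0, -0.002, -1.0]], 'grip_width': 1.003, 'wrist_force': [0.192, 0.232, -0.236]}
['time_s', 'joints', 'qd', 'tau', 'tool_pos', 'eef_rot', 'wrist_force', 'ft_torque', 'finger_force', 'grip_width'] 18.700000000000003
side 573.5318861925339 316.23263784337354 236.49855959444366 [[0.931, -0.366, 0.005, -549.172], [-0.177, -0.461, -0.869, 199.638], [0.32, 0.808, -0.494, 863.152], [0.0, 0.0, 0.0, 1.0]]
top 578.1308731512935 330.25654096102824 241.047953291423 [[-0.012, -1.0, 0.003, 6.676], [-0.976, 0.011, -0.217, 600.626], [0.217, -0.006, -0.976, 1063.748], [0.0, 0.0, 0.0, 1.0]]
```

View pics/side0.png

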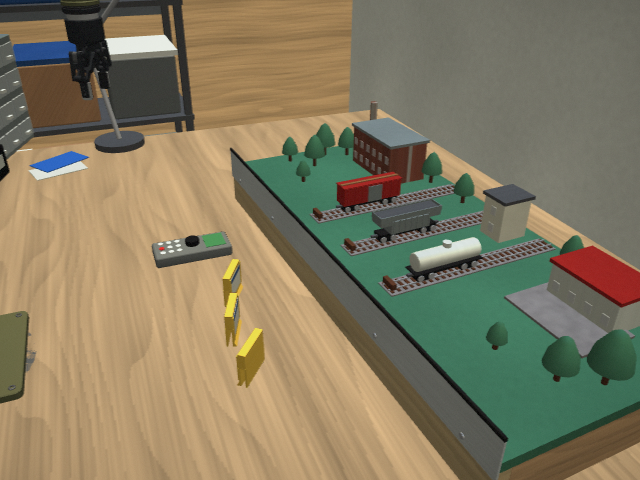

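View pics/top0.png

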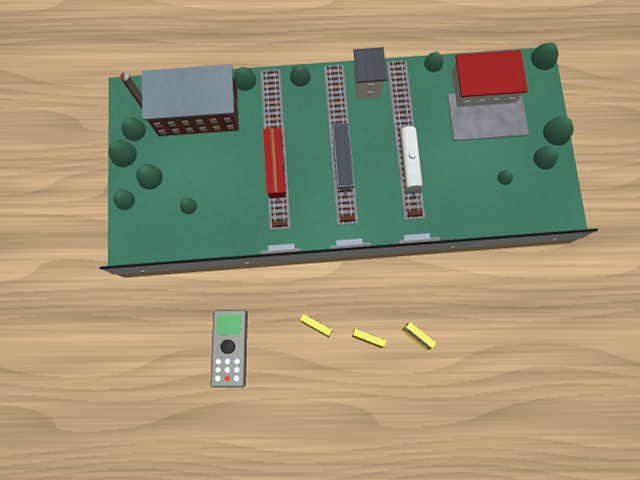

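Top view: three yellow candidates at (317,325), (369,338) and (420,335). The one farthest to the robot's right is (420,335), which is (251,357) in the side view. The red boxcar is on the left track at (275,162). The clip for that track is at (281,247), and the bead runs from (101,268) to (597,230).

```bash
cat > h.py <<'E'
import numpy as np,cv2
def proj(c,P):
    P=np.atleast_2d(P);M=c["world_to_cam"];q=P@M[:3,:3].T+M[:3,3]
    return np.c_[c["fx"]*q[:,0]/q[:,2]+c["cx"],c["fy"]*q[:,1]/q[:,2]+c["cy"]]
def back(c,uv,z):
    uv=np.atleast_2d(np.asarray(uv,float));M=c["world_to_cam"];R=M[:3,:3];o=-R.T@M[:3,3]
    d=np.c_[(uv[:,0]-c["cx"])/c["fx"],(uv[:,1]-c["cy"])/c["fy"],np.ones(len(uv))]@R
    return o+d*((z-o[2])/d[:,2])[:,None]
def yellow(c):
    h=cv2.cvtColor(c["img"],cv2.COLOR_RGB2HSV);return cv2.inRange(h,(24,150,60),(34,255,255))
E
python3 - <<'E'
from h import *
import pickle
from scipy.optimize import least_squares
d=pickle.load(open("c0.pkl","rb"))
t=np.linspace(0,2*np.pi,48,endpoint=False);D=np.c_[np.cos(t),np.sin(t)]
comp={}
for n,pt in (("top",(420,335)),("side",(251,357))):
    k,l,st,ce=cv2.connectedComponentsWithStats(yellow(d[n]))
    print(n,[(st[i].tolist()) for i in range(1,k) if st[i,4]>30])
    i=min((i for i in range(1,k) if st[i,4]>30),key=lambda i:np.hypot(*(ce[i]-pt)))
    m=(l==i).astype(np.uint8)
    yx=np.argwhere(m)[:,::-1].astype(float);comp[n]=(yx@D.T).max(0)+.4
B=np.array([(x,y,z) for y in(-32,32) for x,z in((-10,0),(6.5,0),(-6.5,6),(-6.5,60),(6.5,60))],float)
def model(p):
    c,s=np.cos(p[2]),np.sin(p[2]);return B@np.array([[c,-s,0],[s,c,0],[0,0,1]]).T+[p[0],p[1],0]
def res(p,vs=("top","side")): return np.concatenate([(proj(d[n],model(p))@D.T).max(0)-comp[n] for n in vs])
p0=np.r_[back(d["top"],(420,335),60)[0,:2],-.6]
for vs in (("top","side"),("top",),("side",)):
    r=least_squares(res,p0,loss="soft_l1",args=(vs,));print(vs,np.round(r.x,3),"rms",np.sqrt(np.mean(r.fun**2)))
# bead
for n,e in (("top",[(101,268),(597,230)]),("side",[(232,149),(504,440)])):
    P=back(d[n],e,130);v=P[0]-P[1];print(n,"bead",P.round(1).tolist(),"len",np.hypot(*v[:2]),"yaw",np.arctan2(-v[0],v[1]))
# bead line in top: dark pixels columnwise
c=d["top"];g=c["img"].max(2);pts=[]
for u in range(110,590,6):
    v0=268+(u-101)*(230-268)/496
    col=g[int(v0)-7:int(v0)+8,u].astype(float);w=np.clip(50-col,0,None)
    if w.sum()>0: pts.append((u,(w*(np.arange(len(col))+int(v0)-7)).sum()/w.sum()))
P=back(c,pts,128);a=np.polyfit(P[:,1],P[:,0],1);print("bead fit x=",a,"res",np.std(P[:,0]-np.polyval(a,P[:,1])),len(pts))
# red roof
h=cv2.cvtColor(c["img"],cv2.COLOR_RGB2HSV);m=(cv2.inRange(h,(0,120,60),(12,255,255))|cv2.inRange(h,(172,120,60),(180,255,255)))
m[:,:255]=0;m[:,300:]=0;m[:110]=0;m[230:]=0
yx=np.argwhere(m)[:,::-1].astype(np.float32);rc=cv2.minAreaRect(yx);print(rc);bx=cv2.boxPoints(rc);print(back(c,bx,151).round(1).tolist(),back(c,rc[0],151))
print("clips",back(c,[(281,247),(349,243),(417,238)],115).round(1).tolist())
A=cv2.resize(d["top"]["img"][285:375,290:450],None,fx=4,fy=4,interpolation=2);Bm=cv2.resize(d["side"]["img"][250:400,200:290],None,fx=2.4,fy=2.4,interpolation=2)
o=np.zeros((360,640+216,3),np.uint8);o[:,:640]=A;o[:,640:]=Bm
cv2.imwrite("pics/crop1.png",cv2.resize(o,(790,332))[:,:,::-1])
E
```

```text
top []Traceback (most recent call last):
  File "<stdin>", line 10, in <module>
ValueError: min() iterable argument is empty
```

```bash
sed -i 's/(24,150,60),(34,255,255)/(22,170,60),(36,255,255)/' h.py
cat > m.py <<'E'
from h import *
import pickle
from scipy.optimize import least_squares
d=pickle.load(open("c0.pkl","rb"))
for n,q in (("top",(420,335)),("top",(317,325)),("side",(251,357)),("side",(245,365)),("top",(450,350))):
    print(n,q,cv2.cvtColor(d[n]["img"],cv2.COLOR_RGB2HSV)[q[1],q[0]])
t=np.linspace(0,2*np.pi,48,endpoint=False);D=np.c_[np.cos(t),np.sin(t)]
comp={}
for n,pt in (("top",(420,335)),("side",(251,357))):
    k,l,st,ce=cv2.connectedComponentsWithStats(yellow(d[n]))
    print(n,[(st[i].tolist()) for i in range(1,k) if st[i,4]>30])
    i=min((i for i in range(1,k) if st[i,4]>30),key=lambda i:np.hypot(*(ce[i]-pt)))
    m=(l==i).astype(np.uint8)
    yx=np.argwhere(m)[:,::-1].astype(float);comp[n]=(yx@D.T).max(0)+.4
B=np.array([(x,y,z) for y in(-32,32) for x,z in((-10,0),(6.5,0),(-6.5,6),(-6.5,60),(6.5,60))],float)
def model(p):
    c,s=np.cos(p[2]),np.sin(p[2]);return B@np.array([[c,-s,0],[s,c,0],[0,0,1]]).T+[p[0],p[1],0]
def res(p,vs=("top","side")): return np.concatenate([(proj(d[n],model(p))@D.T).max(0)-comp[n] for n in vs])
p0=np.r_[back(d["top"],(420,335),60)[0,:2],-.6]
for vs in (("top","side"),("top",),("side",)):
    r=least_squares(res,p0,loss="soft_l1",args=(vs,));print(vs,np.round(r.x,3),"rms",np.sqrt(np.mean(r.fun**2)))
for n,e in (("top",[(101,268),(597,230)]),("side",[(232,149),(504,440)])):
    P=back(d[n],e,130);v=P[0]-P[1];print(n,"bead",P.round(1).tolist(),"len",np.hypot(*v[:2]),"yaw",np.arctan2(-v[0],v[1]))
c=d["top"];g=c["img"].max(2);pts=[]
for u in range(110,590,6):
    v0=268+(u-101)*(230-268)/496
    col=g[int(v0)-7:int(v0)+8,u].astype(float);w=np.clip(50-col,0,None)
    if w.sum()>0: pts.append((u,(w*(np.arange(len(col))+int(v0)-7)).sum()/w.sum()))
P=back(c,pts,128);a=np.polyfit(P[:,1],P[:,0],1);print("bead fit x=",a,"res",np.std(P[:,0]-np.polyval(a,P[:,1])),len(pts))
h=cv2.cvtColor(c["img"],cv2.COLOR_RGB2HSV);m=(cv2.inRange(h,(0,120,60),(12,255,255))|cv2.inRange(h,(172,120,60),(180,255,255)))
m[:,:255]=0;m[:,300:]=0;m[:110]=0;m[210:]=0
yx=np.argwhere(m)[:,::-1].astype(np.float32);rc=cv2.minAreaRect(yx);print(rc);bx=cv2.boxPoints(rc);print(back(c,bx,151).round(1).tolist(),back(c,rc[0],151))
print("clips",back(c,[(281,247),(349,243),(417,238)],115).round(1).tolist())
A=cv2.resize(d["top"]["img"][285:375,290:450],None,fx=4,fy=4,interpolation=2);Bm=cv2.resize(d["side"]["img"][250:400,200:290],None,fx=2.4,fy=2.4,interpolation=2)
o=np.zeros((360,640+216,3),np.uint8);o[:,:640]=A;o[:,640:]=Bm
cv2.imwrite("pics/crop1.png",cv2.resize(o,(790,332))[:,:,::-1])
E
python3 m.py
```

```text
top (420, 335) [ 31 136 244]
top (317, 325) [ 31 135 244]
side (251, 357) [ 21 180 139]
side (245, 365) [ 21 185 132]
top (450, 350) [ 16  89 204]
top []Traceback (most recent call last):
  File "m.py", line 12, in <module>
    i=min((i for i in range(1,k) if st[i,4]>30),key=lambda i:np.hypot(*(ce[i]-pt)))
ValueError: min() iterable argument is empty
```

```bash
sleep 1
sed -i 's/(22,170,60),(36,255,255)/(19,122,50),(38,255,255)/' h.py; python3 m.py
```

```text
top (420, 335) [ 31 136 244]
top (317, 325) [ 31 135 244]
side (251, 357) [ 21 180 139]
side (245, 365) [ 21 185 132]
top (450, 350) [ 16  89 204]
top [[300, 314, 33, 23, 266], [401, 322, 36, 29, 344], [352, 328, 35, 20, 295]]
side [[222, 259, 21, 88, 989], [236, 328, 29, 60, 1129]]
('top', 'side') [ 418.933 -170.028   -0.7  ] rms 0.37600098134202886
('top',) [ 418.082 -170.28    -0.694] rms 0.15228443762025393
('side',) [ 419.493 -169.51    -0.702] rms 0.23816862638510583
top bead [[540.9, 417.8, 130.0], [601.8, -494.1, 130.0]] len 913.9707623251295 yaw 0.06670348908963329
side bead [[544.8, 410.6, 130.0], [601.7, -496.8, 130.0]] len 909.2218452818603 yaw 0.06260921125262219
bead fit x= [-6.68813406e-02  5.70184279e+02] res 0.16094011277607587 80
((273.6206359863281, 158.92996215820312), (98.62007904052734, 18.588729858398438), 86.42366790771484)
[[837.6, 128.1, 151.0], [839.6, 92.9, 151.0], [645.3, 80.3, 151.0], [643.5, 114.2, 151.0]] [[739.58757742 103.75345127 151.        ]]
clips [[579.4, 91.9, 115.0], [585.6, -35.0, 115.0], [593.8, -162.4, 115.0]]
```

View pics/crop1.png

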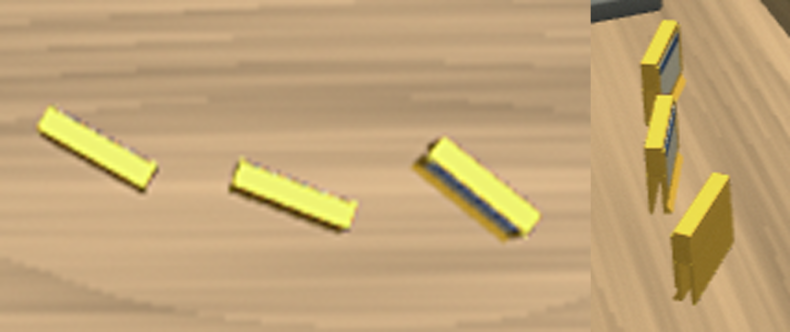

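Only the rightmost holder, at (420,335), shows its blue label on the robot's side. The two decoys have their labels turned away. It stands at about (418.9, -170.0) with yaw -0.70 rad. I'll move above it now.

Call:
move_arm([
  {"delta_pos":[0.13,-0.33,0],"roll":-1},
  {"delta_pos":[0.13,-0.33,0],"roll":-1},
  {"delta_pos":[0.13,-0.33,0],"roll":-1},
  {"delta_pos":[0.13,-0.33,0],"roll":-1},
  {"delta_pos":[0.13,-0.33,0],"roll":-1},
  {"delta_pos":[0.13,-0.33,0],"roll":-1},
  {"delta_pos":[0.13,-0.33,0],"roll":-1},
  {"delta_pos":[0.13,-0.33,0],"roll":-1},
  {"delta_pos":[0.13,-0.33,0],"roll":-1},
  {"delta_pos":[0,-0.33,0],"roll":-1},
  {"delta_pos":[0,-0.33,0],"roll":-1},
  {"delta_pos":[0,-0.33,0],"roll":-1},
  {"delta_pos":[0,-0.33,0],"roll":-1},
  {"delta_pos":[0,-0.33,0],"roll":-1},
  {"delta_pos":[0,-0.33,0],"roll":-1},
  {"delta_pos":[0,-0.33,0],"roll":-1},
  {"delta_pos":[0,-0.33,0],"roll":-1},
  {"delta_pos":[0,-0.33,0],"roll":-1},
  {"delta_pos":[0,0,0],"roll":0},
  {"delta_pos":[0,0,0],"roll":0},
], hand=0.2, squeeze=50)

```text
time_s: 2.6
tool_pos: [419.7, -153.1, 231.1]
eef_rot: [[0.638, 0.77, -0.001], [0.77, -0.638, 0.001], [0.0, -0.001, -1.0]]
wrist_force: [0.7, 0.1, 0.6]
grip_width: 0.598
finger_force: 0.0
```

Call:
move_arm([
  {"delta_pos":[0,-0.14,-0.2],"roll":-0.1},
  {"delta_pos":[0,0,-0.25],"roll":0},
  {"delta_pos":[0,0,-0.25],"roll":0},
  {"delta_pos":[0,0,-0.2],"roll":0},
  {"delta_pos":[0,0,-0.2],"roll":0},
  {"delta_pos":[0,0,0],"roll":0},
  {"delta_pos":[0,0,0],"roll":0},
])

```text
time_s: 3.48
tool_pos: [420.4, -170.0, 99.9]
eef_rot: [[0.645, 0.764, 0.001], [0.764, -0.645, 0.0], [0.001, 0.0, -1.0]]
wrist_force: [-0.8, -1.5, -0.5]
grip_width: 0.6
finger_force: 0.0
```

Run:
```python
from cell import *
import cv2
s=observe();print(s["tool_pos"])
c=snapshot("wrist");cv2.imwrite("pics/w1.png",c["img"][:,:,::-1]);print(c["fx"],c["cx"],c["cy"],c["tool_from_camera"].round(3).tolist())
```

```text
[ 420.37722046 -169.95192877   99.88698606]
405.27244023084575 313.3876582462734 242.9240747977424 [[0.0, -0.963, -0.271, 68.791], [1.0, -0.0, 0.001, 0.12], [-0.001, -0.271, 0.963, -140.687], [0.0, 0.0, 0.0, 1.0]]
```

View pics/w1.png

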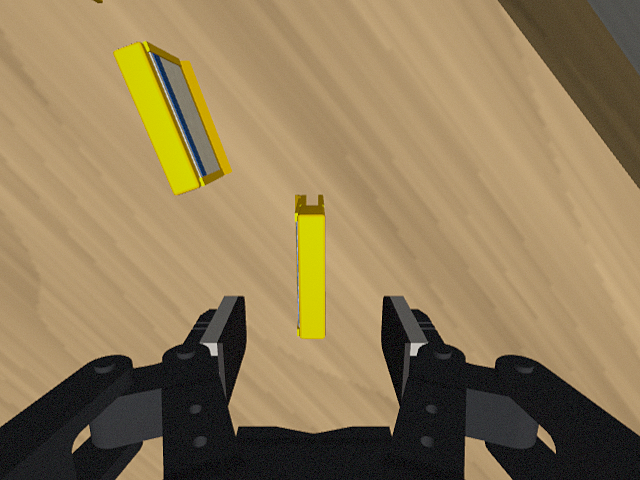

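The wrist view shows the target holder centred between the fingers at (312,275), with nothing in the fingers' way. The decoy is well clear at (170,120). Descending and gripping.

Call:
move_arm([
  {"delta_pos":[0.004,0.007,-0.16],"roll":0},
  {"delta_pos":[0,0,-0.16],"roll":0},
  {"delta_pos":[0,0,-0.14],"roll":0},
  {"delta_pos":[0,0,-0.1],"roll":0},
  {"delta_pos":[0,0,0],"roll":0},
])

```text
time_s: 4.15
tool_pos: [420.5, -169.7, 32.1]
eef_rot: [[0.646, 0.763, -0.0], [0.763, -0.646, 0.0], [-0.0, -0.0, -1.0]]
wrist_force: [-0.2, 0.6, -0.4]
grip_width: 0.598
finger_force: 0.0
```

Call:
move_arm([
  {"delta_pos":[0,0,0],"roll":0},
  {"delta_pos":[0,0,0],"roll":0},
  {"delta_pos":[0,0,0],"roll":0},
  {"delta_pos":[0,0,0],"roll":0},
  {"delta_pos":[0,0,0],"roll":0},
  {"delta_pos":[0,0,0],"roll":0},
  {"delta_pos":[0,0,0],"roll":0},
  {"delta_pos":[0,0,0],"roll":0},
], hand=-1, squeeze=60)

```text
time_s: 5.15
tool_pos: [420.8, -169.9, 32.6]
eef_rot: [[0.647, 0.763, 0.001], [0.763, -0.647, -0.0], [0.0, 0.001, -1.0]]
wrist_force: [0.3, 0.4, 5.7]
grip_width: 0.146
finger_force: 59.7
```

Call:
move_arm([
  {"delta_pos":[0,0,0.2],"roll":0},
  {"delta_pos":[0,0,0.4],"roll":0},
  {"delta_pos":[0,0,0.4],"roll":0},
  {"delta_pos":[0,0,0.4],"roll":0},
  {"delta_pos":[0,0,0.2],"roll":0},
  {"delta_pos":[0.12,0.218,0],"roll":0.77},
  {"delta_pos":[0.12,0.218,0],"roll":0.77},
  {"delta_pos":[0.12,0.218,0],"roll":0.77},
  {"delta_pos":[0.12,0.218,0],"roll":0.77},
  {"delta_pos":[0.12,0.218,0],"roll":0.77},
  {"delta_pos":[0.12,0.218,0],"roll":0.77},
  {"delta_pos":[0.12,0.218,0],"roll":0.77},
  {"delta_pos":[0.12,0.218,0],"roll":0.77},
  {"delta_pos":[0.12,0.218,0],"roll":0.77},
  {"delta_pos":[0.12,0.218,0],"roll":0.77},
  {"delta_pos":[0,0,0],"roll":0},
  {"delta_pos":[0,0,0],"roll":0},
  {"delta_pos":[0,0,0],"roll":0},
])

```text
time_s: 7.4
tool_pos: [563.9, 90.4, 224.1]
eef_rot: [[-0.065, 0.998, -0.001], [0.998, 0.065, -0.001], [-0.001, -0.001, -1.0]]
wrist_force: [0.7, -0.1, 0.3]
grip_width: 0.145
finger_force: 59.0
```

Run:
```python
from cell import *
import cv2,numpy as np,pickle
s=observe();print(s["tool_pos"],s["eef_rot"].tolist() if hasattr(s["eef_rot"],"tolist") else s["eef_rot"],s["wrist_force"])
d={"s":s}
for n in ("wrist","side","top"): d[n]=snapshot(n)
pickle.dump(d,open("c1.pkl","wb"))
a=d["wrist"]["img"][0:340];b=cv2.resize(d["side"]["img"][90:210,290:450],(400,300),interpolation=2);b2=cv2.resize(d["top"]["img"][160:280,200:360],(400,300),interpolation=2)
o=np.zeros((600,800,3),np.uint8);o[:300,:400]=b;o[:300,400:]=b2;w=cv2.resize(d["wrist"]["img"],(400,300));o[300:,:400]=w
o[300:,400:]=cv2.resize(d["wrist"]["img"][150:330,200:440],(400,300),interpolation=2)
cv2.imwrite("pics/p2.png",o[:,:,::-1])
```

```text
[563.89618044  90.41058179 224.05397638] [[-0.06489289852266876, 0.997891967742504, -0.0007296823418559635], [0.9978917815250978, 0.0648921549744244, -0.001000293677862791], [-0.0009508343669130469, -0.0007930559681924821, -0.9999992334878253]] [ 0.73942609 -0.1423043   0.3447384 ]
```

View pics/p2.png

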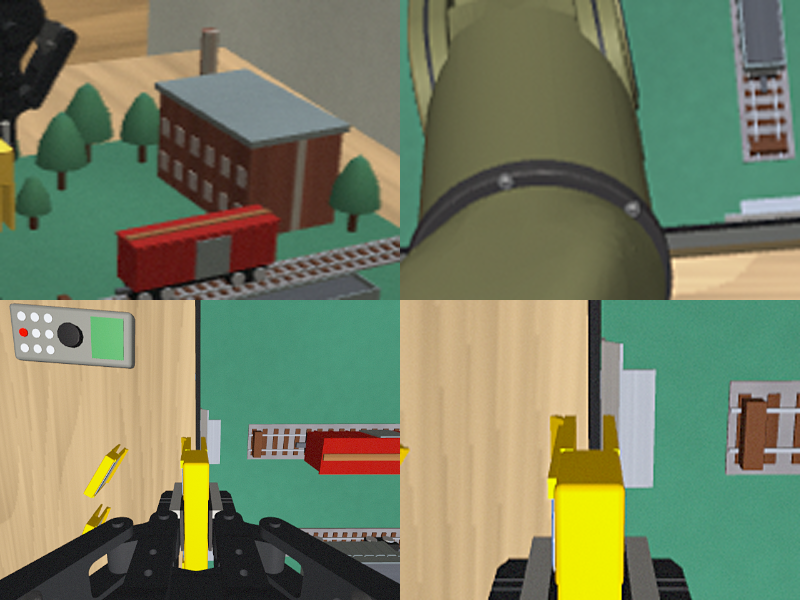

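The wrist view shows the holder above the lip with the bead at column ~318 of the full image, between the legs. The red car's track is at about rows 200–255. I'll measure the bead relative to the tool.

```bash
cat > w.py <<'E'
import numpy as np,cv2,pickle,sys
d=pickle.load(open(sys.argv[1],"rb"));c=d["wrist"];T=c["tool_from_camera"];s=d["s"];R=np.array(s["eef_rot"]);p=np.array(s["tool_pos"])
def ray(uv,z): # world point on plane z
    r=np.array([(uv[0]-c["cx"])/c["fx"],(uv[1]-c["cy"])/c["fy"],1.]);o=p+R@T[:3,3];v=R@(T[:3,:3]@r);return o+v*((z-o[2])/v[2])
def P(w):
    q=T[:3,:3].T@(R.T@(np.array(w)-p)-T[:3,3]);return c["fx"]*q[0]/q[2]+c["cx"],c["fy"]*q[1]/q[2]+c["cy"]
g=c["img"].max(2).astype(float);pts=[]
for r in range(2,200,6):
    m=np.where(g[r,280:345]<45)[0]
    if len(m)>2: pts.append((r,m.min()+280,m.max()+281))
print(pts[::5])
W=np.array([[*ray(((a+b)/2,r),129)[:2]] for r,a,b in pts])
k=np.polyfit(W[:,1],W[:,0],1);res=W[:,0]-np.polyval(k,W[:,1]);ok=abs(res)<1.5;k=np.polyfit(W[ok,1],W[ok,0],1)
print("bead x(y)",k,"at y=91.7:",np.polyval(k,91.7),"width mm",[np.round(np.hypot(*(ray((a,r),129)-ray((b,r),129))[:2]),1) for r,a,b in pts[::6]],ok.sum())
h=p[2]-32.6
ax=R[:,1];fx=R[:,0]
for nm,o in (("back toe end y+",5),("front inner",-7)): print(nm,P(p+ax*o+fx*32+[0,0,h-p[2]]))
print("roof slot end edges (x +-3.5, z34) proj",[np.round(P(p+ax*o+fx*32+[0,0,h+34-p[2]]),1).tolist() for o in(-6.5,-3.5,3.5,6.5)])
print("top face edge",[np.round(P(p+ax*o+fx*32+[0,0,h+60-p[2]]),1).tolist() for o in(-6.5,6.5)])
# track: stop brown near (261,~220)
hs=cv2.cvtColor(c["img"],cv2.COLOR_RGB2HSV)
E
python3 w.py c1.pkl
python3 - <<'E'
import pickle,cv2
d=pickle.load(open("c1.pkl","rb"));w=d["wrist"]["img"]
cv2.imwrite("pics/p3.png",cv2.resize(w[170:300,280:440],(800,650*600//650),interpolation=cv2.INTER_CUBIC)[:,:,::-1])
E
```

```text
[(2, np.int64(313), np.int64(320)), (50, np.int64(313), np.int64(320)), (110, np.int64(313), np.int64(317)), (188, np.int64(313), np.int64(320))]
bead x(y) [-6.70102813e-02  5.71895825e+02] at y=91.7: 565.7509820626204 width mm [np.float64(3.6), np.float64(1.6), np.float64(4.0)] 17
back toe end y+ (np.float64(324.2724162959439), np.float64(215.97375195223046))
front inner (np.float64(296.7546564126365), np.float64(215.9752647061805))
roof slot end edges (x +-3.5, z34) proj [[294.4, 235.9], [302.8, 235.9], [322.5, 235.9], [331.0, 235.9]]
top face edge [[290.4, 258.6], [334.7, 258.6]]
```

View pics/p3.png

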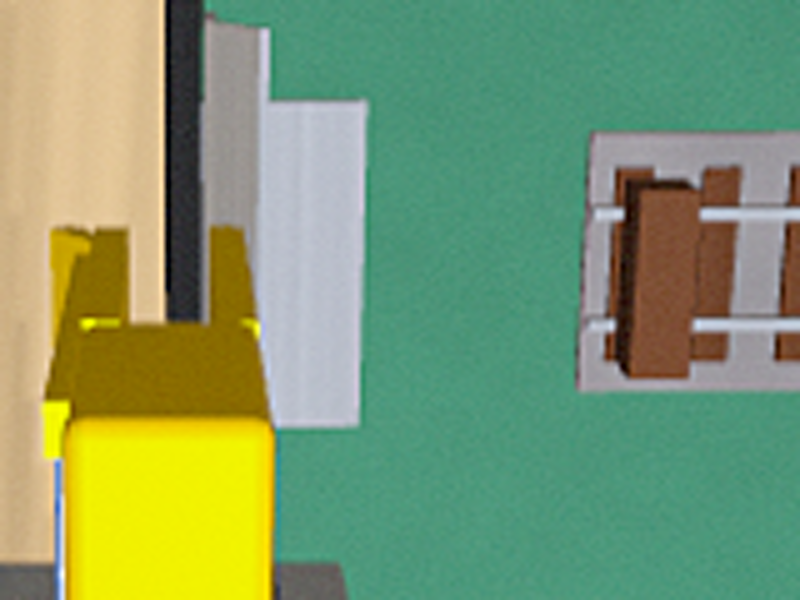

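```bash
cat >> w.py <<'E'
if len(sys.argv)==2:
    for nm,uv,z in (("rails mid",(404,228.4),96),("clip lo",(343,262),90),("clip hi",(343,191.7),90),("clip lo115",(343,262),115),("clip hi115",(343,191.7),115)):
        q=ray(uv,z);print(nm,q.round(1),"y at lip",round(q[1]-0.067*(q[0]-565.8),1))
    print("height p",p)
E
python3 w.py c1.pkl | tail -6
```

```text
rails mid [625.6  97.5  96. ] y at lip 93.5
clip lo [586.8  68.8  90. ] y at lip 67.4
clip hi [582.5 119.   90. ] y at lip 117.8
clip lo115 [584.3  77.  115. ] y at lip 75.8
clip hi115 [580.4 122.6 115. ] y at lip 121.6
height p [563.89618044  90.41058179 224.05397638]
```

Call:
move_arm([
  {"delta_pos":[0.017,0.013,-0.15],"roll":0},
  {"delta_pos":[0,0,-0.15],"roll":0},
  {"delta_pos":[0,0,-0.13],"roll":0},
  {"delta_pos":[0,0,0],"roll":0},
  {"delta_pos":[0,0,0],"roll":0},
  {"delta_pos":[0,0,0],"roll":0},
])

```text
time_s: 8.3
tool_pos: [567.1, 93.4, 173.2]
eef_rot: [[-0.067, 0.998, 0.002], [0.998, 0.067, 0.0], [0.0, 0.002, -1.0]]
wrist_force: [0.1, 0.6, -1.0]
grip_width: 0.14
finger_force: 59.0
```

```bash
python3 - <<'E'
from cell import *
import cv2,numpy as np,pickle
s=observe();d={"s":s}
for n in ("wrist","side"): d[n]=snapshot(n)
pickle.dump(d,open("c2.pkl","wb"));w=d["wrist"]["img"]
o=np.zeros((600,800,3),np.uint8);o[:,:400]=cv2.resize(w[190:290,280:347],(400,600),interpolation=2);o[:,400:]=cv2.resize(d["side"]["img"][130:220,230:290],(400,600),interpolation=2)
cv2.imwrite("pics/p4.png",o[:,:,::-1])
E
python3 w.py c2.pkl x
```

```text
[(2, np.int64(304), np.int64(314)), (74, np.int64(305), np.int64(314)), (110, np.int64(305), np.int64(314)), (152, np.int64(305), np.int64(314))]
bead x(y) [-6.66309001e-02  5.71921095e+02] at y=91.7: 565.8110411647298 width mm [np.float64(4.1), np.float64(3.8), np.float64(3.9)] 17
back toe end y+ (np.float64(324.1051086268899), np.float64(216.05336712802034))
front inner (np.float64(296.58880456789257), np.float64(216.054844021235))
roof slot end edges (x +-3.5, z34) proj [[294.4, 235.9], [302.9, 235.9], [322.6, 235.9], [331.0, 235.9]]
top face edge [[290.7, 258.5], [334.9, 258.4]]
```

View pics/p4.png

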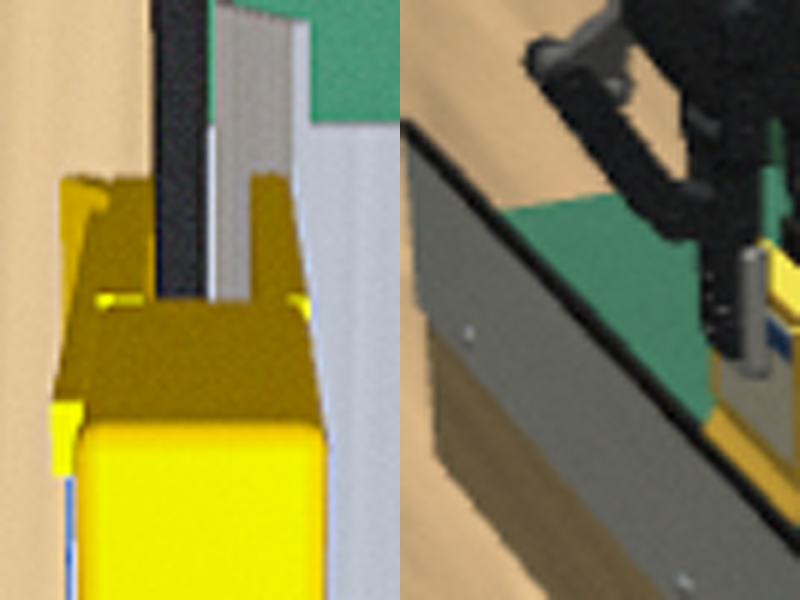

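The wrist close-up has the bead at 153–208 and the slot at 153–250 in the left crop. The holder is therefore about 1.2 mm too far back, so I'll correct that and ease down.

Call:
move_arm([
  {"delta_pos":[-0.01,-0.008,0],"roll":0},
  {"delta_pos":[0,0,0],"roll":0},
  {"delta_pos":[0,0,0],"roll":0},
  {"delta_pos":[0,0,0],"roll":0},
])

```text
time_s: 8.9
tool_pos: [565.3, 92.5, 172.5]
eef_rot: [[-0.067, 0.998, 0.0], [0.998, 0.067, 0.0], [0.0, 0.0, -1.0]]
wrist_force: [-0.4, 0.4, -0.2]
grip_width: 0.136
finger_force: 59.0
```

Call:
move_arm([
  {"delta_pos":[0,0,-0.04],"roll":0},
  {"delta_pos":[0,0,-0.04],"roll":0},
  {"delta_pos":[0,0,-0.04],"roll":0},
  {"delta_pos":[0,0,-0.04],"roll":0},
  {"delta_pos":[0,0,0],"roll":0},
  {"delta_pos":[0,0,0],"roll":0},
])

```text
time_s: 9.65
tool_pos: [565.4, 92.4, 153.4]
eef_rot: [[-0.067, 0.998, 0.0], [0.998, 0.067, 0.0], [0.0, 0.0, -1.0]]
wrist_force: [-0.1, -0.9, 0.4]
grip_width: 0.14
finger_force: 59.0
```

```bash
python3 - <<'E'
from cell import *
import cv2,numpy as np,pickle
s=observe();print(s["tool_pos"],s["wrist_force"],s["ft_torque"]);d={"s":s}
for n in ("wrist","side"): d[n]=snapshot(n)
pickle.dump(d,open("c3.pkl","wb"));w=d["wrist"]["img"]
o=np.zeros((600,800,3),np.uint8);o[:,:400]=cv2.resize(w[190:290,280:347],(400,600),interpolation=2);o[:,400:]=cv2.resize(d["side"]["img"][150:240,250:310],(400,600),interpolation=2)
cv2.imwrite("pics/p5.png",o[:,:,::-1])
E
python3 w.py c3.pkl x
```

```text
[565.38822956  92.44255023 153.36014883] [-0.05159584 -0.86086458  0.37336185] [-0.01933581 -0.03195057  0.00142235]
[(8, np.int64(308), np.int64(319)), (44, np.int64(308), np.int64(319)), (74, np.int64(308), np.int64(318)), (110, np.int64(309), np.int64(319)), (182, np.int64(309), np.int64(319))]
bead x(y) [-6.89360585e-02  5.72091475e+02] at y=91.7: 565.7700381971991 width mm [np.float64(4.0), np.float64(3.7), np.float64(3.8), np.float64(3.6)] 22
back toe end y+ (np.float64(324.20129693275777), np.float64(216.03967974518636))
front inner (np.float64(296.6847768595348), np.float64(216.0411656823696))
roof slot end edges (x +-3.5, z34) proj [[294.4, 235.9], [302.9, 235.9], [322.5, 235.9], [331.0, 235.9]]
top face edge [[290.5, 258.5], [334.8, 258.5]]
```

View pics/p5.png

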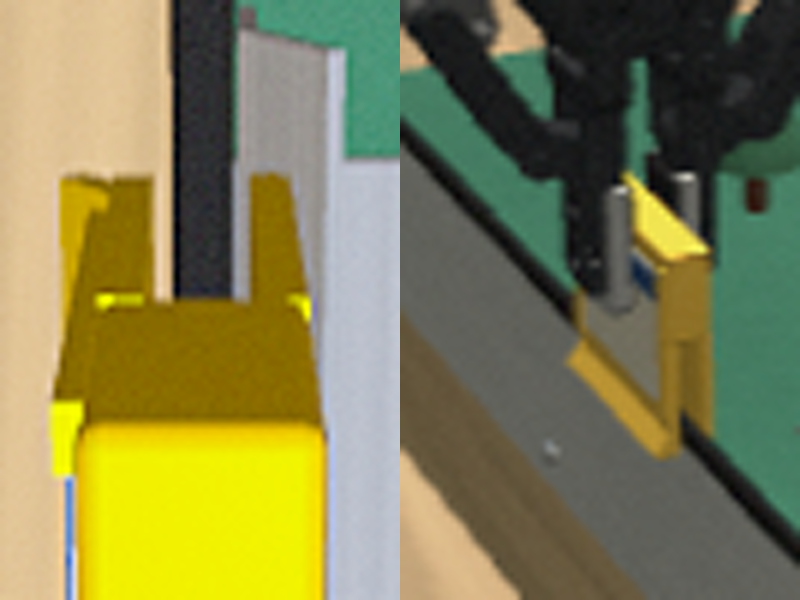

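The lip is inside the slot: the bead is at 174–236, the legs are at 153 and 250, and the side view shows it straddling. No contact force yet, so I'll continue down.

Call:
move_arm([
  {"delta_pos":[0.003,0,-0.04],"roll":0},
  {"delta_pos":[0,0,-0.04],"roll":0},
  {"delta_pos":[0,0,-0.03],"roll":0},
  {"delta_pos":[0,0,-0.03],"roll":0},
  {"delta_pos":[0,0,-0.02],"roll":0},
  {"delta_pos":[0,0,-0.02],"roll":0},
  {"delta_pos":[0,0,0],"roll":0},
  {"delta_pos":[0,0,0],"roll":0},
])

```text
time_s: 10.75
tool_pos: [564.9, 92.3, 131.2]
eef_rot: [[-0.067, 0.998, -0.002], [0.998, 0.067, -0.0], [-0.0, -0.002, -1.0]]
wrist_force: [-3.6, 1.0, -2.2]
grip_width: 0.139
finger_force: 58.7
```

Call:
move_arm([
  {"delta_pos":[0,0,-0.01],"roll":0},
  {"delta_pos":[0,0,-0.01],"roll":0},
  {"delta_pos":[0,0,0],"roll":0},
  {"delta_pos":[0,0,0],"roll":0},
])

```text
time_s: 11.25
tool_pos: [565.6, 92.4, 129.3]
eef_rot: [[-0.067, 0.998, -0.0], [0.998, 0.067, 0.0], [0.0, -0.0, -1.0]]
wrist_force: [-4.1, -0.9, 0.6]
grip_width: 0.142
finger_force: 59.1
```

Call:
move_arm([
  {"delta_pos":[0,0,-0.01],"roll":0},
  {"delta_pos":[0,0,0],"roll":0},
  {"delta_pos":[0,0,0],"roll":0},
  {"delta_pos":[0,0,0],"roll":0},
])

```text
time_s: 11.75
tool_pos: [565.8, 92.5, 128.2]
eef_rot: [[-0.067, 0.998, 0.0], [0.998, 0.067, 0.0], [0.0, 0.0, -1.0]]
wrist_force: [-3.9, -0.2, 2.6]
grip_width: 0.141
finger_force: 59.3
```

Call:
move_arm([
  {"delta_pos":[0,0,-0.01],"roll":0},
  {"delta_pos":[0,0,0],"roll":0},
  {"delta_pos":[0,0,0],"roll":0},
  {"delta_pos":[0,0,0],"roll":0},
])

```text
time_s: 12.25
tool_pos: [565.8, 92.5, 127.2]
eef_rot: [[-0.067, 0.998, 0.0], [0.998, 0.067, 0.0], [0.0, 0.0, -1.0]]
wrist_force: [-4.3, -0.7, 5.7]
grip_width: 0.14
finger_force: 59.8
```

Call:
move_arm([
  {"delta_pos":[0,0,-0.008],"roll":0},
  {"delta_pos":[0,0,0],"roll":0},
  {"delta_pos":[0,0,0],"roll":0},
  {"delta_pos":[0,0,0],"roll":0},
])

```text
time_s: 12.75
tool_pos: [565.8, 92.5, 126.6]
eef_rot: [[-0.067, 0.998, 0.001], [0.998, 0.067, 0.0], [0.0, 0.001, -1.0]]
wrist_force: [-5.9, -0.5, 8.2]
grip_width: 0.142
finger_force: 60.2
```

Call:
move_arm([
  {"delta_pos":[0,0,-0.008],"roll":0},
  {"delta_pos":[0,0,-0.004],"roll":0},
  {"delta_pos":[0,0,0],"roll":0},
  {"delta_pos":[0,0,0],"roll":0},
  {"delta_pos":[0,0,0],"roll":0},
  {"delta_pos":[0,0,0],"roll":0},
])

```text
time_s: 13.5
tool_pos: [565.8, 92.4, 126.2]
eef_rot: [[-0.067, 0.998, 0.001], [0.998, 0.067, 0.0], [0.0, 0.001, -1.0]]
wrist_force: [-6.9, -0.6, 15.9]
grip_width: 0.142
finger_force: 61.5
```

Run:
```python
from cell import *
import cv2,numpy as np,pickle
s=observe();print(s["tool_pos"],s["wrist_force"],s["ft_torque"],s["finger_force"]);d={"s":s}
for n in ("wrist","side"): d[n]=snapshot(n)
w=d["wrist"]["img"]
o=np.zeros((600,800,3),np.uint8);o[:,:400]=cv2.resize(w[170:300,270:357],(400,600),interpolation=2);o[:,400:]=cv2.resize(d["side"]["img"][130:280,250:350],(400,600),interpolation=2)
cv2.imwrite("pics/p6.png",o[:,:,::-1])
```

```text
[565.79914349  92.44487848 126.16762175] [-6.92883426 -0.61701173 15.89443631] [-0.12563192  1.71527248  0.0551899 ] 61.458308142609894
```

View pics/p6.png

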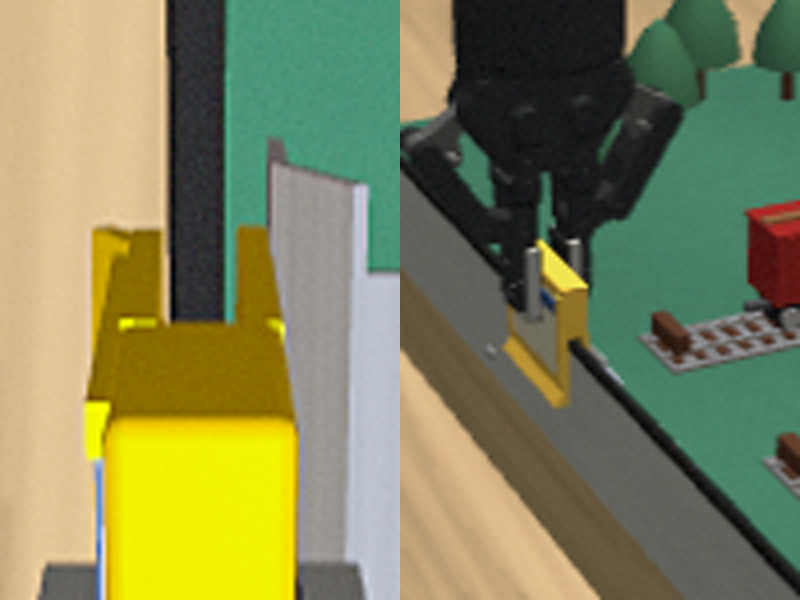

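Seated: in the left crop the back leg sits between the bead (~195) and the clip plate (~275). In the side view the lip disappears into the slot up to its roof, centred on the boxcar's track. I'll check that it holds steady.

Call:
move_arm([
  {"delta_pos":[0,0,0],"roll":0},
  {"delta_pos":[0,0,0],"roll":0},
  {"delta_pos":[0,0,0],"roll":0},
  {"delta_pos":[0,0,0],"roll":0},
])

```text
time_s: 14.1
tool_pos: [565.8, 92.5, 126.2]
eef_rot: [[-0.067, 0.998, 0.001], [0.998, 0.067, 0.0], [0.0, 0.001, -1.0]]
wrist_force: [-8.4, 0.2, 16.3]
grip_width: 0.14
finger_force: 61.5
```

```bash
python3 -c "
from cell import *
print(hand_in())"
```

```text
the job is handed in; nothing more can be done
None
```

I handed the job in with the yellow label holder clipped over the lip, centred on the red boxcar's track and still gripped and pressed down at about 16 N on the wrist; the hand-in returned no verdict.

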